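# Hang the check weight on the hook inside the bench cabinet

### The job

Put the hanging check weight away: take it by its square grip, carry it upright through the narrow doorway of the small bench cabinet with its stem in the roof slot, and put its eye on the hook inside. Slide the eye along the hook, over the sprung keeper and against the spring stop, until the keeper has snapped up in front of it, then let go so that it hangs there. Push gently (no more than about 8 N), do not touch the cabinet itself, and leave the beaker, the bottle and the timer where they are.

Things in the scene. Friction and masses are not known exactly. Their poses are not given: they have to be found in the camera images.
- weight: Loose steel check weight, about 0.32 kg (varies), standing upright at the start; origin under its centre. From below: cylinder 42 mm across, 40 mm high; closed eye of 8 mm round steel, outside 42 mm wide (y) and 38 mm high, hole 26 mm wide and 22 mm high, looking along x; stem 12 mm across (8 mm just above the eye); square grip.
- weight_grip (a point): Centre of the square black grip (22 x 22 mm, 34 mm high) at the top of the check weight, 153 mm above its underside. Axes as the weight's: x through the eye's hole, y along the eye's width, z up; grip faces are square to x and y.
- weight_eye (a point): Middle of the eye's upper bar (8 mm round, along y), 65 mm below the grip's centre and 88 mm above the weight's underside. The hole's upper edge lies 4 mm below this point, its lower edge 26 mm below.
- cabinet: Fixed grey sheet-metal bench cabinet, 170 mm deep (x), 200 mm wide (y), 157 mm high; origin at the centre of its underside, x to its back. Sheet 4 mm, floor's upper side at 8 mm. The doorway in the middle of the front (outer face at x = -85 mm) is 66 mm wide, floor to roof, and runs on as a slot 38 mm wide in the middle of the roof, from the front to x = +50 mm.
- hook: Hook's fixed guide block on the cabinet's inner back wall, axes as the cabinet's. Its prong (10 mm wide, 8 mm high, level, tip 68 mm before the keeper's rear face) points to -x. Origin: where prong top and keeper's rear face meet, nominally; the prong is set by hand, so they really lie up to 14 mm off along x and 4 mm off in height, unmeasured: feel for them. y is true.
- keeper (a joint): Sprung keeper on the prong: 0 = up, grows (m) as pressed down; 0.006 is level with the prong. Its ramp rises at 20 degrees from 18 mm before its upright rear face to 6 mm high. Spring 0.7 N up, 1.5 N level; sliding the eye over it takes about 1 to 4 N. The eye's bar belongs behind it, on the prong.
- backstop (a joint): Spring stop on the prong: 0 = forward, its face 5.5 mm behind the keeper's rear face; grows (m) as pushed to +x, firm at 0.005. Spring 0.5 N at 0, 1.8 N at 0.0025, 3 N at 0.005. The eye's 8 mm bar must push it beyond 0.0025 for the keeper to snap up, and then rests between the two, the stop at 0.0025.
- beaker: Loose glass beaker, 59 mm wide, 71 mm high, a bystander; origin under its centre.
- brown_bottle: Loose brown bottle, 62 mm wide, 145 mm high, a bystander; origin under its centre.
- timer: Loose flat timer, 70 x 64 x 16 mm, a bystander; origin under its centre.
There are look-alikes about, which are no part of the job. Leave any purple look-alike of the weight alone.

How it is judged:
By the outcome, as a careful person would: the job done as asked, in the order asked, and still so for the second after the job is handed in, with the robot touching nothing.
It also fails if it takes over 72 s, if anything falls off the work surface, if the arm or the gripper's body presses on something with over 40 N, if the wrist force passes 120 N, or if a joint passes its speed limit or range.

### The arm

A 7-joint arm with a two-finger parallel gripper is mounted at the origin on a cart in front of the work surface, level with it; the furniture and walls round the work are solid. World frame = base frame: x ahead of the robot, y to its left, z up, the work surface at z = 0. Lengths are in m, angles in rad, forces in N, time in s.
With the tool pointing down it reaches from about 0.425 to 0.925 m from the base axis. Payload 6.8 kg.
Tool frame: the origin (TCP) lies at the centre of the arm's flange, where the gripper is bolted on; the fingertips stand 173 mm ahead of it and the grasp point (between the pads) lies 155 mm ahead of it (r.hold_point_z is the distance from the TCP to the grasp point, in m); z points along the fingers, x is the direction in which the jaws open and shut, and the axes are right-handed (so a half turn about z gives the same grasp; the last joint's range is limited). The gripper opens to 85 mm and grips with 20 to 120 N. Pads are 22 mm wide; open, the fingers measure 114 mm over their backs; the gripper's body (76 mm by 85 mm) begins 54 mm behind the grasp point. The pads swing forward as they close: fully open they stand 13 mm farther back than shut.
Start: joints at [-1.39, 0.477, 0.022, 1.555, -0.011, 1.109, -0.083], TCP at [0.192, 0.647, 0.405] pointing down, gripper open.
Joint ranges: [-2.96, 2.96], [-0.34, 2.1], [-1.41, 1.46], [0.24, 2.44], [-1.37, 4.51], [0.17, 1.92], [-2.96, 2.96]. Speed limits (rad/s): [2.39, 2.39, 3.14, 3.14, 3.14, 3.14, 3.14].

### API

Orientations are given as a rotation vector (axis times angle).
In Python, from bench import r gives the robot as it stands.
- The arm moves only by the tool apply_moves, never from a script. Its arguments are lists of equal length, an entry for each row: "dp": the shift along the tool's x, y, z scaled (see below), a list of three; "twist": the turn, a rotation vector about the tool's x, y, z scaled (see below), a list of three; "jaw": the closure in counts, from 0 (fully open) to 255 (shut). In form: {"dp": [[x, y, z], ...], "twist": [[rx, ry, rz], ...], "jaw": [jaw, ...]}. A call has 1 to 20 rows; each row shifts and turns the pose as measured when the row begins, along the tool's axes as they then stand; what a row does not reach is not made up. The controller multiplies each number of a shift by 12 cm and each number of a turn by 120 degrees. A row lasts 1/10 s, in which the tool goes at most 50 mm and 8.59 degrees, less where a joint would pass 70% of its speed; a pose out of reach is approached as far as the arm can. A call with a number of a shift or a turn outside -1 to 1 is refused whole. A call with a gripper value outside its range is refused whole. The fingers move at their own pace and stop on an object; "grip_force" is the grip in N (left out, the last holds). Time passes only in rows, so rows that do not move let the fingers close. It gives the time, the measured TCP pose, the force and the opening at its end, in the units of the state.
- r.get_obs(): the state, without advancing time (a new reading comes with each control period).
- r.grab_frame(name): name is "side" or "top" or "wrist"; returns a dict with "color" (400x640x3 uint8, red, green, blue), "z_map" (400x640 float32, m along the optical axis (not along the pixel's ray), 0 where there is no reading), "intrinsics" (3x3 intrinsics, pixels), "dist_coeffs" ([k1, k2, p1, p2, k3] as OpenCV has them; the pictures are not rectified), "R" (3x3) and "t" (3): a world point X has camera coordinates R X + t; the wrist camera has in their place "hand_eye" (4x4, takes a point from camera to tool coordinates, whose origin is the TCP and whose axes are the tool frame's). Camera axes: x right, y down, z forward; pixel columns grow to the right and rows downward; lengths in m; the calibration is good to about 2 mm. A picture is of the moment at which its call begins: read the wrist's pose just before it.
- r.hand_in(): hands the job in, once; it reports no verdict.
The state is a dict: "clock": time; "joints": joint angles; "qvel": joint speeds; "tau": joint torques, N m; "tcp_pos": TCP position; "orientation": TCP orientation; "contact_force": force on the tool from outside, world axes, zero at the start; "moment": the same for the moment, N m; "grip_width": finger opening in m.
Only numpy, scipy, OpenCV 4.12 (cv2) and the standard library are available. Lean on these libraries where they do the work, as an engineer would, in place of code of your own. Each camera call takes 0.05 s, during which the arm holds its last target.

## Working session

There is one attempt and no reset: what is moved stays moved. The work goes in short steps, Python scripts to look and compute and a tool call to move; the robot and the scene stay as the last step left them, time stands still between calls to the robot, and variables do not carry over. Pictures are saved under pics/ and viewed, and the job is handed in when it is done.

Besides the shell and the picture viewer there is one more tool, called after ">>>" as name(argument=value, ...) on one line, values as JSON. apply_moves: Moves the arm, as the interface text tells. Shifts and turns lie within -1 to 1; 1 stands for 12 cm of shift or 120 degrees of turn. Its arguments: {"type":"object","properties":{"dp":{"type":"array"},"twist":{"type":"array"},"jaw":{"type":"array"},"grip_force":{"type":"number"}},"required":["dp","twist","jaw"]}

```bash
ls; mkdir -p pics; python3 - <<'E'
from bench import r
import cv2
o=r.get_obs()
for k in o: print(k,o[k])
print(r.hold_point_z)
for n in ["side","top","wrist"]:
    f=r.grab_frame(n)
    cv2.imwrite(f"pics/{n}0.png",f["color"][:,:,::-1])
    print(n,f["intrinsics"],f["dist_coeffs"],f.get("R"),f.get("t"),f.get("hand_eye"))
E
```

```text
pics
clock 0.0
joints [-1.39010999  0.47781627  0.02235334  1.55641665 -0.01149193  1.10928505
 -0.08313473]
qvel [ 0.0002938  -0.00157264 -0.00057399  0.00081947 -0.0001937  -0.00022343
  0.00112007]
tau [ 1.29336013e-04 -5.96452439e+01  1.60799369e+00 -2.81198269e+01
  1.24275152e-02  9.17411700e-03 -2.48063679e-05]
tcp_pos [0.19215707 0.64680044 0.40372955]
orientation [ 2.51703787e+00  1.87793820e+00 -2.11569032e-03]
contact_force [-0.84360988  0.31055039 -0.33460156]
moment [0.02388206 0.02189287 0.00375733]
grip_width 0.08532580969194056
0.1547
side [[511.53877625   0.         324.0269829 ]
 [  0.         511.53877625 199.78427931]
 [  0.           0.           1.        ]] [-0.05669538  0.          0.          0.          0.        ] [[ 0.35917193 -0.93326873 -0.00223779]
 [-0.75221395 -0.28807137 -0.59261207]
 [ 0.55242167  0.21453292 -0.8054849 ]] [-0.24813824  0.4515845   1.14637035] None
top [[428.51909188   0.         330.13454899]
 [  0.         428.51909188 195.77709162]
 [  0.           0.           1.        ]] [-0.10140235  0.          0.          0.          0.        ] [[-0.01741288 -0.99978945  0.01085541]
 [-0.99455481  0.01620394 -0.10294733]
 [ 0.10274975 -0.01258891 -0.99462757]] [-0.06394229  0.53960795  1.15704306] None
wrist [[294.29000134   0.         318.91526204]
 [  0.         294.29000134 200.97315978]
 [  0.           0.           1.        ]] [-0.02809054  0.          0.          0.          0.        ] None None [[ 9.99999908e-01 -5.05601828e-05 -4.26843917e-04  1.49453334e-04]
 [ 1.77831377e-04  9.52746928e-01  3.03765140e-01 -7.87035187e-02]
 [ 3.91315809e-04 -3.03765188e-01  9.52746849e-01  3.05407579e-02]
 [ 0.00000000e+00  0.00000000e+00  0.00000000e+00  1.00000000e+00]]
```

View pics/side0.png

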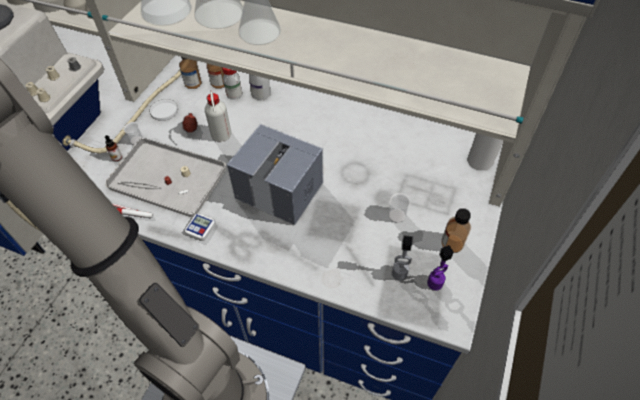

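View pics/top0.png

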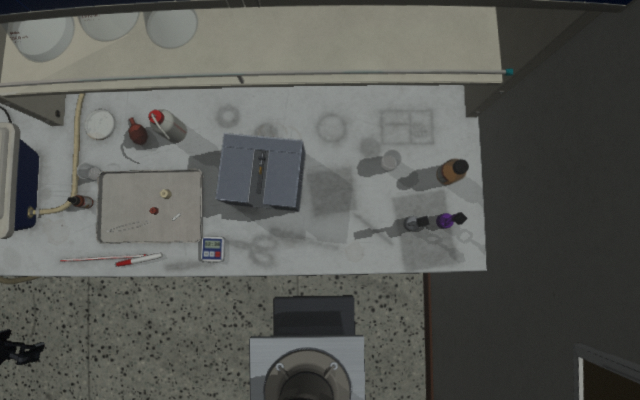

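View pics/wrist0.png

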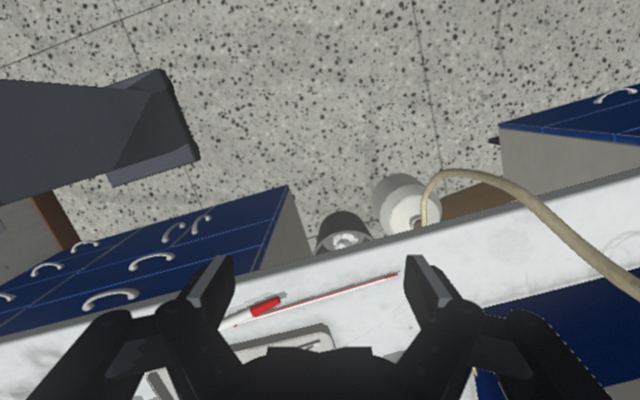

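```bash
cat > h.py <<'E'
from bench import r
import cv2, numpy as np
from scipy.spatial.transform import Rotation as Ro
def frame(n):
    o=r.get_obs(); f=r.grab_frame(n)
    if n=="wrist":
        T=np.eye(4); T[:3,:3]=Ro.from_rotvec(o["orientation"]).as_matrix(); T[:3,3]=o["tcp_pos"]
        C=T@f["hand_eye"]; f["R"]=C[:3,:3].T; f["t"]=-f["R"]@C[:3,3]
    return f
def rays(f,uv):
    p=cv2.undistortPoints(np.float64(uv).reshape(-1,1,2),f["intrinsics"],f["dist_coeffs"])[:,0]
    d=np.c_[p,np.ones(len(p))]
    return -f["R"].T@f["t"], d@f["R"], d
def onplane(f,uv,z):
    c,d,_=rays(f,uv); s=(z-c[2])/d[:,2]; return c+s[:,None]*d
def pts(f,mask=None):
    z=f["z_map"]; m=z>0
    if mask is not None: m&=mask
    v,u=np.nonzero(m); c,d,_=rays(f,np.c_[u,v]); return c+d*z[v,u][:,None],np.c_[u,v]
def proj(f,X):
    return cv2.projectPoints(np.float64(X).reshape(-1,1,3),cv2.Rodrigues(f["R"])[0],f["t"],f["intrinsics"],f["dist_coeffs"])[0][:,0]
def crop(f,n,x0,x1,y0,y1,s):
    cv2.imwrite(n,cv2.resize(np.ascontiguousarray(f["color"][y0:y1,x0:x1,::-1]),None,fx=s,fy=s,interpolation=cv2.INTER_CUBIC))
E
python3 - <<'E'
from h import *
np.set_printoptions(precision=4,suppress=True)
ft=frame("top"); fs=frame("side")
crop(ft,"pics/t1.png",350,480,140,260,6)
crop(fs,"pics/s1.png",370,480,190,300,5)
crop(ft,"pics/t2.png",205,315,125,220,7)
crop(fs,"pics/s2.png",220,335,115,230,5)
for n,f in(("top",ft),("side",fs)):
    P,uv=pts(f)
    # cabinet roof
    m=(abs(P[:,2]-.157)<.006)&(P[:,1]>-.05)&(P[:,1]<.4)&(P[:,0]<.85)
    if n=="top": m&=(uv[:,0]>200)&(uv[:,0]<320)&(uv[:,1]>120)
    else: m&=(uv[:,0]>220)&(uv[:,0]<335)&(uv[:,1]>115)&(uv[:,1]<230)
    Q=P[m]; rect=cv2.minAreaRect(Q[:,:2].astype(np.float32)); print(n,len(Q),rect,np.median(Q[:,2]),cv2.boxPoints(rect))
    hsv=cv2.cvtColor(f["color"],cv2.COLOR_RGB2HSV)
    m=(P[:,2]>.13)&(P[:,2]<.18)&(P[:,1]<-.05)&(P[:,0]<.75)
    Q=P[m];U=uv[m]
    for w in np.unique(np.round(Q[:,:2]/.02)*.02,axis=0): 
        k=(np.round(Q[:,:2]/.02)*.02==w).all(1); print(w,k.sum(),Q[k].mean(0),U[k].mean(0))
E
```

```text
top 4695 ((0.3722569942474365, 0.09308499097824097), (0.6432744860649109, 0.22466525435447693), 3.107292890548706) 0.15616067703985204 [[ 0.045   0.1878]
 [ 0.0572 -0.0365]
 [ 0.6995 -0.0016]
 [ 0.6873  0.2227]]
[ 0.   -0.52] 5 [ 0.0073 -0.5194  0.136 ] [511.8 398.6]
[ 0.02 -0.52] 56 [ 0.0206 -0.5201  0.1522] [514.7321 395.5536]
[ 0.04 -0.52] 70 [ 0.04   -0.5199  0.1564] [515.2857 388.3714]
[ 0.04 -0.06] 10 [ 0.0425 -0.0536  0.14  ] [326.2 393.2]
[ 0.06 -0.52] 70 [ 0.0602 -0.5198  0.1541] [514.7    379.9571]
[ 0.06 -0.06] 1 [ 0.054  -0.0509  0.1782] [325. 394.]
[ 0.08 -0.52] 71 [ 0.0803 -0.5199  0.1564] [515.     372.1408]
[ 0.1  -0.52] 71 [ 0.1004 -0.52    0.1557] [514.7465 363.9577]
[ 0.12 -0.52] 66 [ 0.1206 -0.5201  0.1541] [514.3182 355.6061]
[ 0.14 -0.52] 66 [ 0.1399 -0.5199  0.1566] [514.4848 348.0758]
[ 0.16 -0.52] 68 [ 0.1597 -0.5199  0.1558] [514.1765 339.9559]
[ 0.18 -0.52] 66 [ 0.1801 -0.5202  0.1535] [513.6212 331.4697]
[ 0.2  -0.52] 67 [ 0.2    -0.5198  0.1562] [513.7313 323.6119]
[ 0.22 -0.52] 66 [ 0.2204 -0.5197  0.1556] [513.2879 315.303 ]
[ 0.24 -0.52] 67 [ 0.2402 -0
[... 5559 characters left out ...]
05  0.1562] [509.3043 223.6087]
[ 0.6  -0.42] 47 [ 0.5992 -0.4184  0.1452] [467.2128 213.9362]
[ 0.6 -0.4] 52 [ 0.5995 -0.4     0.1456] [460.     211.6154]
[ 0.62 -0.52] 24 [ 0.6198 -0.5205  0.1578] [510.7917 216.75  ]
[ 0.62 -0.42] 4 [ 0.6119 -0.4138  0.1464] [466.5  209.25]
[ 0.62 -0.4 ] 5 [ 0.6131 -0.4065  0.1448] [463.6 208.4]
[ 0.64 -0.52] 22 [ 0.6401 -0.5205  0.1553] [511.7727 211.    ]
[ 0.66 -0.52] 21 [ 0.6594 -0.5207  0.1573] [513.2381 204.6667]
[ 0.68 -0.52] 20 [ 0.6795 -0.5207  0.1557] [514.25 199.05]
[ 0.7  -0.52] 23 [ 0.6996 -0.5206  0.1523] [515.    193.913]
[ 0.72 -0.52] 20 [ 0.7204 -0.5207  0.1535] [516.35 187.65]
[ 0.74 -0.52] 21 [ 0.7398 -0.5206  0.1564] [517.7619 181.4286]
```

View pics/t1.png

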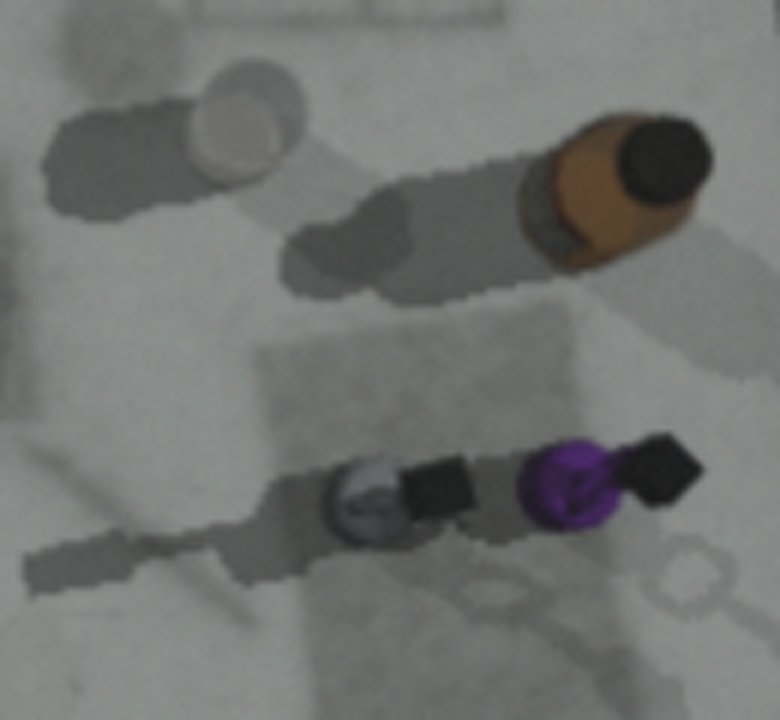

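View pics/s1.png

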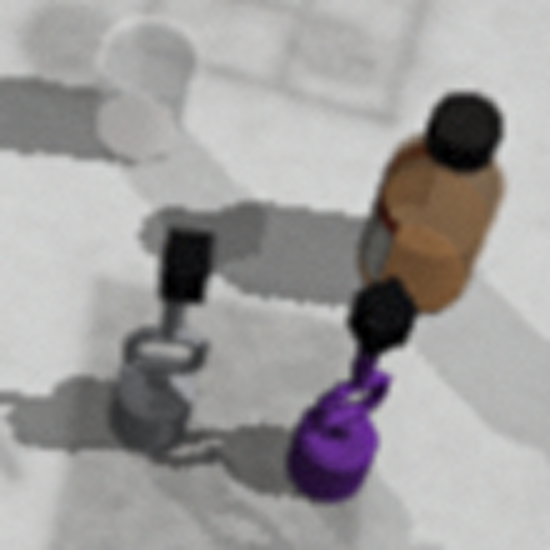

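View pics/t2.png

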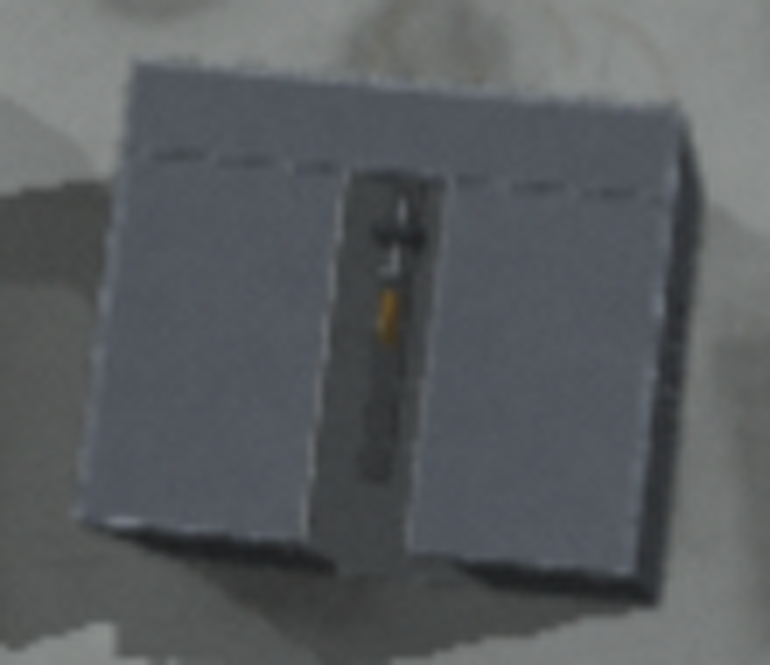

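View pics/s2.png

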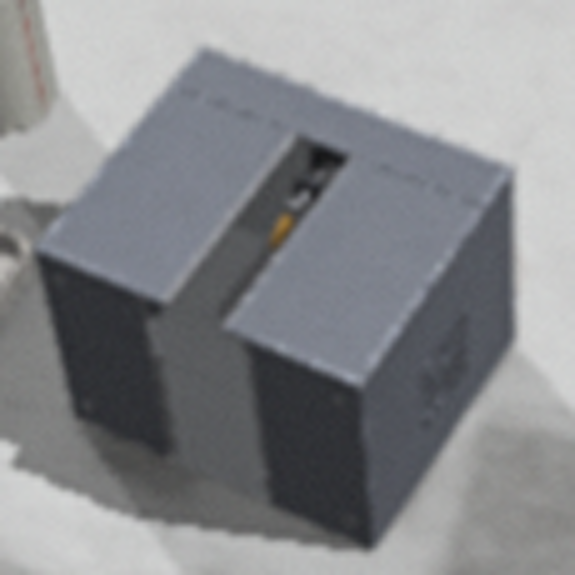

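```bash
cat >> h.py <<'E'
def plan(wp,yaws,z=None):
    """wp: list of (x,y,z) tool-down targets, yaws deg of tool x; prints rows from current measured pose"""
    o=r.get_obs(); p=o["tcp_pos"].copy() if hasattr(o["tcp_pos"],'copy') else np.array(o["tcp_pos"]); p=np.array(p); R=Ro.from_rotvec(o["orientation"])
    dp=[];tw=[]
    for w,a in zip(wp,yaws):
        c,s=np.cos(np.radians(a)),np.sin(np.radians(a))
        T=Ro.from_matrix(np.array([[c,s,0],[s,-c,0],[0,0,-1]]))
        d=R.inv().apply(np.array(w)-p)/.12; t=np.degrees((R.inv()*T).as_rotvec())/120
        d=np.round(d,3); t=np.round(t,3); dp.append((d+0.).tolist()); tw.append((t+0.).tolist())
        p=p+R.apply(d*.12); R=R*Ro.from_rotvec(np.radians(t*120))
    print("dp",dp); print("tw",tw)
E
python3 - <<'E'
from h import *
np.set_printoptions(precision=4,suppress=True)
ft=frame("top"); fs=frame("side")
P,uv=pts(ft)
for u in (100,250,420):
  for v in (40,60,70,78,84,90,95):
    k=(uv[:,0]==u)&(uv[:,1]==v); print(u,v,P[k].ravel())
m=P[:,2]>.3; m&=P[:,0]>.2
print("high", P[m].min(0))
for a,b in((.15,.2),(.2,.3)):
  m=(P[:,2]>a)&(P[:,2]<b)&(P[:,0]>.3)&(P[:,0]<.72)&(P[:,1]<.75)&(P[:,1]>-.5); Q=np.round(P[m][:,:2],1); print(a,np.unique(Q,axis=0,return_counts=True))
# orange keeper
for n,f in(("t",ft),("s",fs)):
    hsv=cv2.cvtColor(f["color"],cv2.COLOR_RGB2HSV)
    m=(hsv[...,0]>10)&(hsv[...,0]<28)&(hsv[...,1]>120)
    m[:, :220]=0; m[:,320:]=0
    v,u=np.nonzero(m); print(n,u.min(),u.max(),v.min(),v.max(),len(u),u.mean(),v.mean())
    Q,_=pts(f,m); print(np.median(Q,0),Q.min(0),Q.max(0))
az=np.radians(np.linspace(73.5,2,21))[1:]; rr=np.linspace(.675,.605,21)[1:]
plan([(rr[i]*np.cos(az[i]),rr[i]*np.sin(az[i]),.405) for i in range(20)], np.linspace(73.4,-6.5,21)[1:])
E
```

```text
100 40 [0.8852 0.4607 0.2912]
100 60 [0.8399 0.4621 0.2812]
100 70 [0.816  0.4614 0.2791]
100 78 [0.7759 0.4322 0.3287]
100 84 [0.7817 0.459  0.2787]
100 90 [0.7726 0.4661 0.2641]
100 95 [ 0.8568  0.6122 -0.0007]
250 40 [0.8759 0.1082 0.2786]
250 60 [0.8274 0.1077 0.2775]
250 70 [0.8024 0.107  0.2794]
250 78 [0.7845 0.1073 0.2762]
250 84 [0.7736 0.1087 0.2673]
250 90 [0.8564 0.1558 0.0008]
250 95 [0.8405 0.1553 0.0026]
420 40 [ 0.8725 -0.2846  0.2764]
420 60 [ 0.8216 -0.281   0.2802]
420 70 [ 0.7764 -0.2675  0.3312]
420 78 [ 0.7793 -0.2794  0.2774]
420 84 [ 0.7722 -0.2833  0.258 ]
420 90 [ 0.8515 -0.3444 -0.0033]
420 95 [ 0.8367 -0.344  -0.005 ]
high [ 0.2    -0.5238  0.3   ]
0.15 (array([[ 0.4, -0.4],
       [ 0.4, -0.3],
       [ 0.4,  0.7],
       [ 0.5, -0.4],
       [ 0.5, -0.3],
       [ 0.5,  0. ],
       [ 0.5,  0.1],
       [ 0.5,  0.2],
       [ 0.5,  0.7],
       [ 0.6,  0. ],
       [ 0.6,  0.1],
       [ 0.6,  0.2],
       [ 0.6,  0.7],
       [ 0.7,  0. ],
       [ 0.7,  0.1],
       [ 0.7,  0.2],
       [ 0.7,  0.3],
       [ 0.7,  0.4],
       [ 0.7,  0.7]]), array([ 
[... 636 characters left out ...]
.341, 0.0], [-0.024, 0.339, 0.0], [-0.022, 0.338, 0.0], [-0.02, 0.336, 0.0], [-0.017, 0.335, 0.0], [-0.014, 0.332, 0.0], [-0.012, 0.332, 0.0], [-0.01, 0.329, 0.001], [-0.008, 0.327, 0.0], [-0.005, 0.326, 0.0], [-0.003, 0.324, 0.0], [-0.001, 0.322, 0.0], [0.001, 0.321, 0.0], [0.004, 0.318, 0.0], [0.006, 0.317, 0.0]]
tw [[0.0, 0.0, 0.034], [0.0, 0.0, 0.033], [0.0, 0.0, 0.033], [0.0, 0.0, 0.034], [0.0, 0.0, 0.033], [0.0, 0.0, 0.033], [0.0, 0.0, 0.033], [0.0, 0.0, 0.034], [0.0, 0.0, 0.033], [0.0, 0.0, 0.033], [0.0, 0.0, 0.034], [0.0, 0.0, 0.033], [0.0, 0.0, 0.033], [0.0, 0.0, 0.034], [0.0, 0.0, 0.033], [0.0, 0.0, 0.033], [0.0, 0.0, 0.033], [0.0, 0.0, 0.034], [0.0, 0.0, 0.033], [0.0, 0.0, 0.033]]
```

>>> apply_moves(dp=[[-0.04,0.34,0],[-0.04,0.35,0],[-0.03,0.35,0],[-0.03,0.34,0],[-0.03,0.34,0],[-0.03,0.34,0],[-0.02,0.34,0],[-0.02,0.34,0],[-0.02,0.34,0],[-0.02,0.34,0],[-0.01,0.33,0],[-0.01,0.33,0],[-0.01,0.33,0],[-0.01,0.33,0],[0,0.33,0],[0,0.32,0],[0,0.32,0],[0,0.32,0],[0,0.32,0],[0,0.32,0]], twist=[[0,0,0.033],[0,0,0.033],[0,0,0.033],[0,0,0.034],[0,0,0.033],[0,0,0.033],[0,0,0.033],[0,0,0.034],[0,0,0.033],[0,0,0.033],[0,0,0.034],[0,0,0.033],[0,0,0.033],[0,0,0.034],[0,0,0.033],[0,0,0.033],[0,0,0.033],[0,0,0.034],[0,0,0.033],[0,0,0.033]], jaw=[0,0,0,0,0,0,0,0,0,0,0,0,0,0,0,0,0,0,0,0])

```text
clock: 2.35
tcp_pos: [0.6051, 0.0007, 0.4014]
orientation: [-3.127, 0.237, -0.002]
contact_force: [0.3, -0.6, 0.1]
grip_width: 0.0852
```

```bash
python3 - <<'E'
from h import *
np.set_printoptions(precision=4,suppress=True)
f=frame("wrist"); cv2.imwrite("pics/w1.png",f["color"][:,:,::-1]); np.savez("w1.npz",**f)
crop(f,"pics/w1c.png",240,400,20,170,5)
P,uv=pts(f)
m=(abs(P[:,2]-.157)<.005)&(P[:,0]>.45)&(P[:,0]<.72)&(P[:,1]>-.02)&(P[:,1]<.24)
print(cv2.minAreaRect(P[m][:,:2].astype(np.float32)),np.median(P[m][:,2]),uv[m].min(0),uv[m].max(0))
hsv=cv2.cvtColor(f["color"],cv2.COLOR_RGB2HSV)
m=(hsv[...,0]>10)&(hsv[...,0]<28)&(hsv[...,1]>120)
n,l,s,c=cv2.connectedComponentsWithStats(m.astype(np.uint8)); print(s[1:],c[1:])
E
```

```text
((0.5915813446044922, 0.07912811636924744), (0.14771313965320587, 0.17064884305000305), 83.3655776977539) 0.15727573162209943 [145   0] [409 216]
[[298  85   2   1   2]] [[298.5  85. ]]
```

View pics/w1.png

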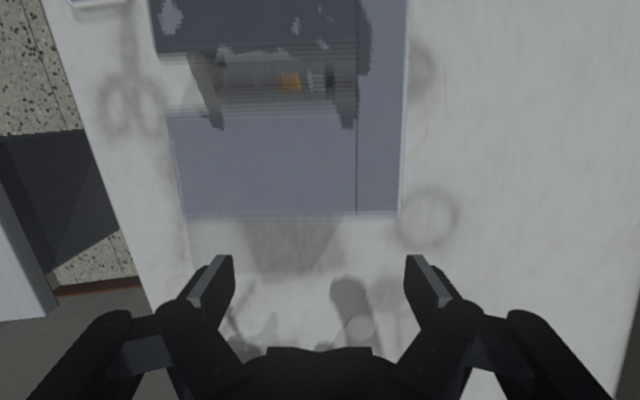

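View pics/w1c.png

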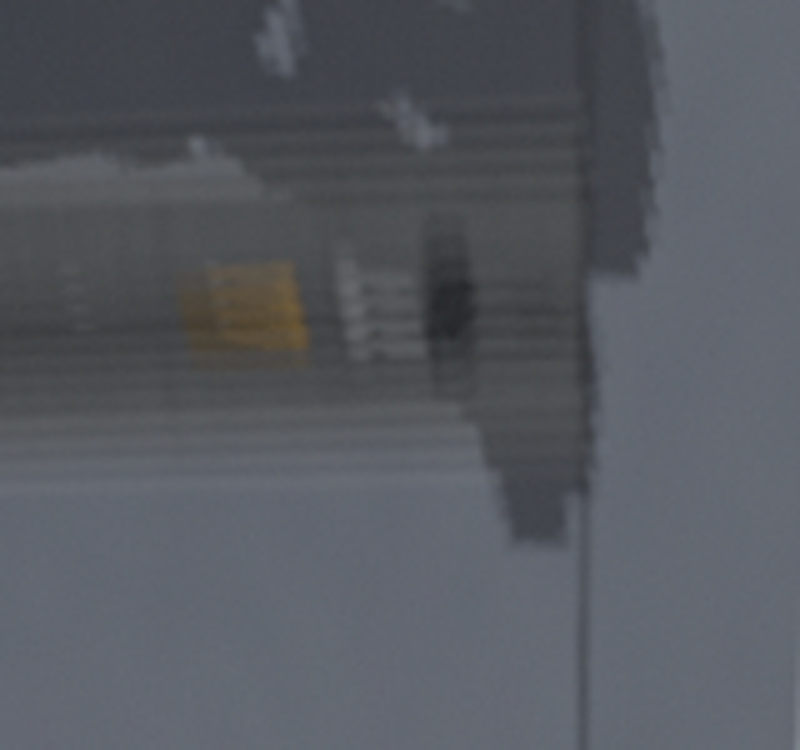

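>>> apply_moves(dp=[[0,-0.15,0],[0,0,0],[0,0,0]], twist=[[0,0,-0.02],[0,0,0],[0,0,0]], jaw=[0,0,0])

```text
clock: 2.7
tcp_pos: [0.6066, 0.0074, 0.4023]
orientation: [-3.134, 0.198, -0.003]
contact_force: [0.7, 0.3, -0.3]
grip_width: 0.0853
```

```bash
python3 - <<'E'
from h import *
np.set_printoptions(precision=4,suppress=True)
f=frame("wrist"); cv2.imwrite("pics/w2.png",f["color"][:,:,::-1]); np.savez("w2.npz",**f)
crop(f,"pics/w2c.png",200,400,30,180,4)
P,uv=pts(f)
m=(abs(P[:,2]-.157)<.005)&(P[:,0]>.45)&(P[:,0]<.72)&(P[:,1]>-.02)&(P[:,1]<.24)
print(cv2.minAreaRect(P[m][:,:2].astype(np.float32)),np.median(P[m][:,2]),uv[m].min(0),uv[m].max(0))
hsv=cv2.cvtColor(f["color"],cv2.COLOR_RGB2HSV)
m=(hsv[...,0]>10)&(hsv[...,0]<28)&(hsv[...,1]>120)
n,l,s,c=cv2.connectedComponentsWithStats(m.astype(np.uint8)); print(s[1:],c[1:])
E
```

```text
((0.5913662314414978, 0.0806075781583786), (0.15081463754177094, 0.17106623947620392), 83.23072814941406) 0.15725444161977556 [149   0] [413 219]
[[278  79  23   9 181]] [[289.4309  83.5414]]
```

View pics/w2c.png

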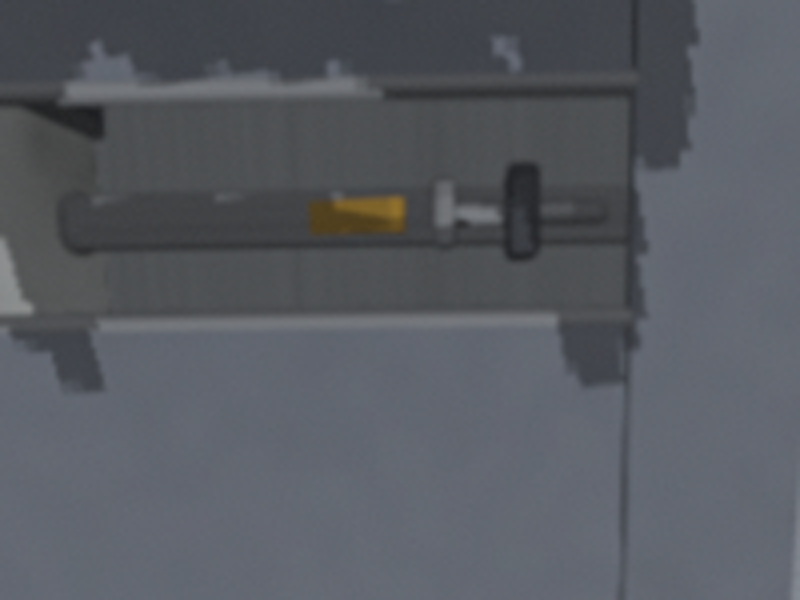

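```bash
python3 - <<'E'
from h import *
np.set_printoptions(precision=4,suppress=True)
f=dict(np.load("w2.npz"))
def at(u,v,w=1):
    m=np.zeros((400,640),bool); m[int(v)-w:int(v)+w+1,int(u)-w:int(u)+w+1]=1
    P,_=pts(f,m); return np.median(P,0)
for n,u,v in (("tip",219,85),("prong",235,85),("prong2",255,85),("prong3",268,85),("kramp",282,84),("kmid",290,83),("krear",299,83),("stop",311,83),("coll",331,83),("wallslot",340,100)): print(n,at(u,v))
# slot edges via roof depth mask
P,uv=pts(f)
roof=np.zeros((400,640),bool); k=abs(P[:,2]-.157)<.006; roof[uv[k,1],uv[k,0]]=1
for u in range(240,345,15):
    c=np.nonzero(~roof[40:125,u])[0]+40; print(u,c.min(),c.max(),end=' ')
print()
gray=cv2.cvtColor(f["color"],cv2.COLOR_RGB2GRAY).astype(float)
print(gray[44:62,310].astype(int),gray[100:120,310].astype(int))
# roof right back edge & bottom edge
for u in (220,260,300,340): 
    col=gray[200:230,u]; print(u,200+np.argmax(abs(np.diff(col))))
for v in (20,60,100,140,180,200):
    row=gray[v,390:425]; print(v,390+np.argmax(abs(np.diff(row))),end=' ')
E
```

```text
tip [0.5421 0.1113 0.1309]
prong [0.5544 0.1097 0.1308]
prong2 [0.5697 0.1077 0.1314]
prong3 [0.5794 0.1064 0.1309]
kramp [0.5905 0.1055 0.133 ]
kmid [0.5968 0.1052 0.135 ]
krear [0.6035 0.1043 0.137 ]
stop [0.6125 0.1029 0.1398]
coll [0.6269 0.1007 0.1447]
wallslot [0.6418 0.0902 0.0082]
240 57 108 255 56 107 270 56 107 285 56 107 300 56 114 315 56 107 330 56 106 
[68 68 67 68 72 78 78 71 59 52 58 73 77 78 77 78 77 78] [ 78  77  78  77  78  76  75  81  97 114 119 114 105 103 103 103 103 102
 103 102]
220 217
260 216
300 214
340 217
20 407 60 405 100 402 140 400 180 397 200 395
```

View pics/w2.png

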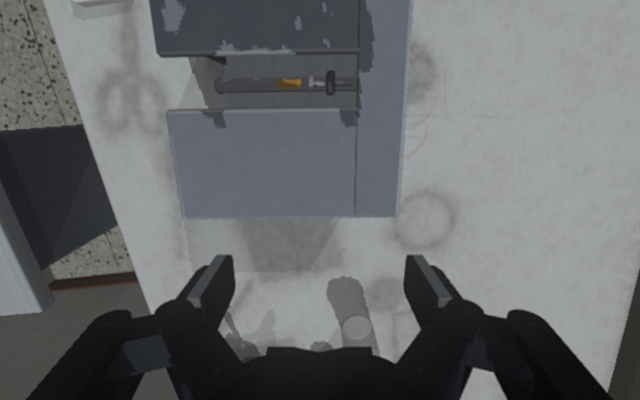

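```bash
python3 - <<'E'
from h import *
np.set_printoptions(precision=4,suppress=True)
f=dict(np.load("w2.npz"))
print("krear",onplane(f,[(301.2,79.5),(301.2,87)],.137))
print("tip",onplane(f,[(215,85.5)],.129))
print("kfront",onplane(f,[(277.5,84)],.131))
a=onplane(f,[(240,48),(330,47.5),(240,108),(330,107.5)],.157); print("slot",a, (a[0]+a[2])/2,(a[1]+a[3])/2)
print("slotend",onplane(f,[(357.5,55),(357.5,100)],.157))
b=onplane(f,[(407.,20),(395.5,200),(398,216),(186,218),(172,112)],.157);print("back,corner",b)
E
```

```text
krear [[0.6056 0.1065 0.137 ]
 [0.6048 0.1013 0.137 ]]
tip [[0.5383 0.1116 0.129 ]]
kfront [[0.5868 0.1062 0.131 ]]
slot [[0.569  0.1293 0.157 ]
 [0.6282 0.1219 0.157 ]
 [0.5613 0.0918 0.157 ]
 [0.6237 0.084  0.157 ]] [0.5652 0.1105 0.157 ] [0.626 0.103 0.157]
slotend [[0.6458 0.1151 0.157 ]
 [0.6432 0.0866 0.157 ]]
back,corner [[ 0.6796  0.132   0.157 ]
 [ 0.6658  0.0105  0.157 ]
 [ 0.6671 -0.0029  0.157 ]
 [ 0.5022  0.0164  0.157 ]
 [ 0.5131  0.0955  0.157 ]]
```

```bash
python3 - <<'E'
from h import *
az=np.radians(np.linspace(.7,-36,11))[1:]; rr=np.linspace(.607,.566,11)[1:]
plan([(rr[i]*np.cos(az[i]),rr[i]*np.sin(az[i]),.39) for i in range(10)], np.linspace(-7.2,13,11)[1:])
E
```

```text
dp [[0.003, 0.331, 0.101], [-0.033, 0.321, 0.0], [-0.063, 0.314, 0.0], [-0.094, 0.304, 0.001], [-0.123, 0.291, 0.0], [-0.15, 0.275, 0.0], [-0.176, 0.257, 0.0], [-0.2, 0.237, 0.0], [-0.22, 0.214, 0.0], [-0.239, 0.19, 0.001]]
tw [[-0.001, -0.001, -0.017], [0.0, 0.0, -0.016], [0.0, 0.0, -0.017], [0.0, 0.0, -0.017], [0.0, 0.0, -0.017], [0.0, 0.0, -0.017], [0.0, 0.0, -0.017], [0.0, 0.0, -0.016], [0.0, 0.0, -0.017], [0.0, 0.0, -0.017]]
```

>>> apply_moves(dp=[[0,0.33,0.1],[-0.03,0.32,0],[-0.06,0.31,0],[-0.09,0.3,0],[-0.12,0.29,0],[-0.15,0.28,0],[-0.18,0.26,0],[-0.2,0.24,0],[-0.22,0.21,0],[-0.24,0.19,0],[0,0,0],[0,0,0]], twist=[[0,0,-0.017],[0,0,-0.017],[0,0,-0.017],[0,0,-0.017],[0,0,-0.017],[0,0,-0.017],[0,0,-0.017],[0,0,-0.017],[0,0,-0.017],[0,0,-0.017],[0,0,0],[0,0,0]], jaw=[0,0,0,0,0,0,0,0,0,0,0,0])

```text
clock: 3.95
tcp_pos: [0.4657, -0.3357, 0.3867]
orientation: [-3.109, -0.424, -0.007]
contact_force: [0.3, 0.3, 0.4]
grip_width: 0.0852
```

```bash
python3 - <<'E'
from h import *
np.set_printoptions(precision=4,suppress=True)
f=frame("wrist"); cv2.imwrite("pics/w3.png",f["color"][:,:,::-1]); np.savez("w3.npz",**f)
print(r.get_obs()["tcp_pos"])
print(proj(f,[(0.459,-.298,.17),(0.461,-.389,.17)]))
P,uv=pts(f)
m=(abs(P[:,2]-.17)<.004)&(abs(P[:,0]-.459)<.03)&(abs(P[:,1]+.298)<.03)
print(m.sum(),cv2.minAreaRect(P[m][:,:2].astype(np.float32)),np.median(P[m],0))
E
```

```text
[ 0.4654 -0.3359  0.3868]
[[324.0604 173.7243]
 [293.0008 291.1926]]
1130 ((0.45797085762023926, -0.2985113859176636), (0.022661779075860977, 0.021907148882746696), 14.690352439880371) [ 0.4576 -0.2978  0.17  ]
```

View pics/w3.png

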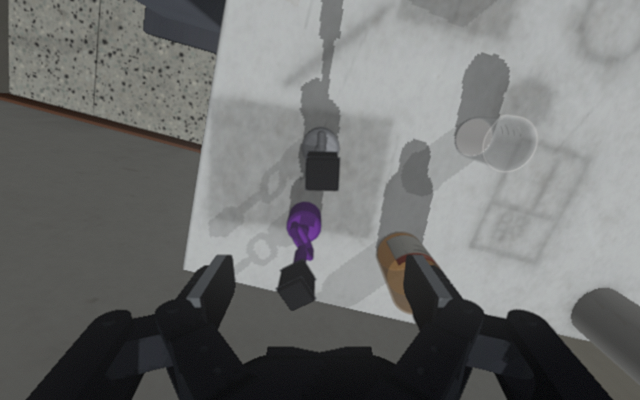

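```bash
python3 - <<'E'
from h import *
g=(.458,-.2983)
plan([(*g,.387),(*g,.37),(*g,.345),(*g,.32),(*g,.31)], [14.7]*5)
E
```

```text
dp [[0.024, -0.319, -0.001], [0.0, 0.001, 0.142], [0.0, 0.0, 0.208], [0.0, 0.0, 0.208], [0.0, 0.0, 0.084]]
tw [[-0.001, -0.002, 0.007], [0.0, 0.0, 0.0], [0.0, 0.0, 0.0], [0.0, 0.0, 0.0], [0.0, 0.0, 0.0]]
```

>>> apply_moves(dp=[[0.024,-0.319,0],[0,0,0],[0,0,0.14]], twist=[[-0.001,-0.002,0.007],[0,0,0],[0,0,0]], jaw=[0,0,0])

```text
clock: 4.3
tcp_pos: [0.4614, -0.2942, 0.3714]
orientation: [3.114, 0.41, 0.007]
contact_force: [-0.1, -0.7, 0.1]
grip_width: 0.0855
```

```bash
python3 - <<'E'
from h import *
g=(.458,-.2983)
plan([(*g,.352),(*g,.333),(*g,.31),(*g,.31)], [14.7]*5)
E
```

```text
dp [[-0.037, 0.026, 0.162], [0.0, 0.0, 0.158], [0.0, 0.0, 0.192], [0.0, 0.0, 0.0]]
tw [[0.001, -0.002, 0.002], [0.0, 0.0, 0.0], [0.0, 0.0, 0.0], [0.0, 0.0, 0.0]]
```

>>> apply_moves(dp=[[-0.035,0.03,0.16],[0,0,0.16],[0,0,0.17],[0,0,0]], twist=[[0.001,-0.002,0.002],[0,0,0],[0,0,0],[0,0,0]], jaw=[0,0,0,0])

```text
clock: 4.7
tcp_pos: [0.4631, -0.2921, 0.3095]
orientation: [-3.11, -0.423, -0.0]
contact_force: [-0.1, 0.6, -0.3]
grip_width: 0.0853
```

```bash
python3 - <<'E'
from h import *
g=(.458,-.2983)
plan([(*g,.31),(*g,.31)], [14.7]*5)
f=frame("wrist"); cv2.imwrite("pics/w4.png",f["color"][:,:,::-1])
E
```

```text
dp [[-0.054, 0.038, -0.005], [0.0, 0.0, 0.0]]
tw [[-0.001, 0.0, 0.007], [0.0, 0.0, 0.0]]
```

View pics/w4.png

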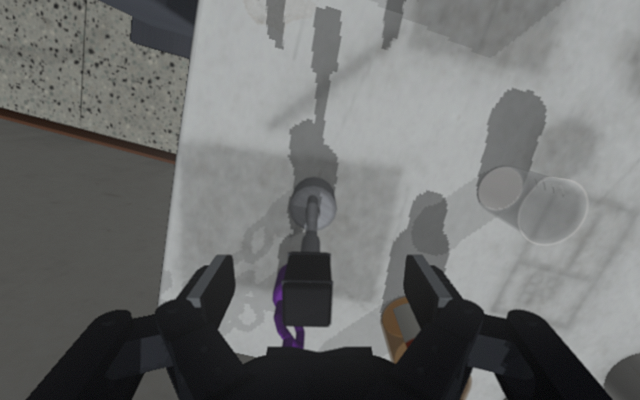

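>>> apply_moves(dp=[[-0.054,0.04,0],[0,0,0],[0,0,0]], twist=[[0,0,0.007],[0,0,0],[0,0,0]], jaw=[0,0,0])

```text
clock: 5.05
tcp_pos: [0.46, -0.2992, 0.3134]
orientation: [-3.116, -0.402, -0.009]
contact_force: [0.3, 0.0, -0.8]
grip_width: 0.0856
```

```bash
python3 - <<'E'
from h import *
g=(.458,-.2983)
print(r.get_obs()["tcp_pos"])
plan([(*g,.31),(*g,.31)], [14.7]*5)
E
```

```text
[ 0.4599897  -0.29917386  0.31341047]
dp [[-0.014, -0.011, 0.028], [0.0, 0.0, 0.0]]
tw [[0.0, -0.003, 0.0], [0.0, 0.0, 0.0]]
```

>>> apply_moves(dp=[[-0.014,-0.01,0.028],[0,0,0],[0,0,0],[0,0,0],[0,0,0],[0,0,0]], twist=[[0,-0.003,0],[0,0,0],[0,0,0],[0,0,0],[0,0,0],[0,0,0]], jaw=[60,255,255,255,255,255], grip_force=50)

```text
clock: 5.65
tcp_pos: [0.4583, -0.2988, 0.3114]
orientation: [3.114, 0.402, 0.003]
contact_force: [0.4, 0.2, -0.7]
grip_width: 0.0214
```

```bash
python3 - <<'E'
from h import *
g=(.458,-.2983)
o=r.get_obs();print(o["tcp_pos"],o["contact_force"],o["moment"],o["grip_width"])
plan([(*g,.31),(*g,.31)], [14.7]*5)
f=frame("wrist"); cv2.imwrite("pics/w5.png",f["color"][:,:,::-1])
f=frame("side"); crop(f,"pics/s5.png",370,480,190,300,5)
E
```

```text
[ 0.4583393  -0.29877124  0.31144228] [ 0.35814573  0.15057724 -0.68313717] [-0.06946165  0.01172877 -0.01758259] 0.021391001781062152
dp [[-0.002, -0.005, 0.012], [0.0, 0.0, 0.0]]
tw [[0.001, -0.001, 0.0], [0.0, 0.0, 0.0]]
```

View pics/w5.png

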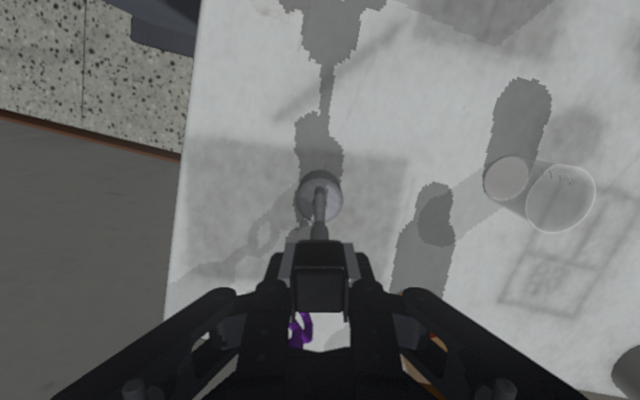

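```bash
cat >> h.py <<'E'
C=np.array([.5948,.1068]); A=np.array([.9930,-.1184]); N=np.array([.1184,.9930]); YAW=-6.8
def cab(s,l=-.001): return C+s*A+l*N
def st():
    o=r.get_obs(); p=np.array(o["tcp_pos"]); R=Ro.from_rotvec(o["orientation"]).as_matrix()
    d=p[:2]-C; F=np.array(o["contact_force"])
    yaw=np.degrees(np.arctan2(R[1,0],R[0,0]))
    # grip point
    g=p+R[:,2]*.155; dg=g[:2]-C
    print("t %.2f s %.4f l %.4f | grip s %.4f l %.4f z %.4f up-edge %.4f yaw %.2f tiltA %.2f tiltN %.2f Fs %.2f Fl %.2f Fz %.2f w %.4f"%(o["clock"],d@A,d@N,dg@A,dg@N,p[2],p[2]-.2274,yaw,np.degrees(R[:2,2]@A),np.degrees(R[:2,2]@N),F[:2]@A,F[:2]@N,F[2],o["grip_width"]))
E
python3 - <<'E'
from h import *
st(); g0=np.array([.4583,-.2988]); g1=cab(-.145); print(g1)
n=11; L=[(g0+(g1-g0)*i/n) for i in range(1,n+1)]
plan([(*g0,.335),(*g0,.372)]+[(*q,.372) for q in L],[14.7]*2+list(np.linspace(14.7,YAW,n+1)[1:]))
E
```

```text
t 5.75 s -0.0875 l -0.4189 | grip s -0.0871 l -0.4192 z 0.3114 up-edge 0.0840 yaw 14.70 tiltA 0.13 tiltN -0.10 Fs 0.53 Fl 0.91 Fz 0.35 w 0.0213
[0.4506966 0.122975 ]
dp [[0.0, 0.001, -0.196], [0.0, 0.0, -0.309], [0.075, -0.311, 0.0], [0.065, -0.313, 0.0], [0.054, -0.315, 0.0], [0.043, -0.316, 0.0], [0.033, -0.318, 0.0], [0.022, -0.319, -0.001], [0.011, -0.32, 0.0], [0.0, -0.319, 0.0], [-0.011, -0.319, 0.0], [-0.022, -0.319, 0.0], [-0.033, -0.318, 0.0]]
tw [[0.001, -0.001, 0.0], [0.0, 0.0, 0.0], [0.0, 0.0, 0.016], [0.0, 0.0, 0.017], [0.0, 0.0, 0.016], [0.0, 0.0, 0.016], [0.0, 0.0, 0.016], [0.0, 0.0, 0.017], [0.0, 0.0, 0.016], [0.0, 0.0, 0.016], [0.0, 0.0, 0.017], [0.0, 0.0, 0.016], [0.0, 0.0, 0.016]]
```

>>> apply_moves(dp=[[0,0,-0.1],[0,0,-0.2],[0,0,-0.2],[0.04,-0.15,0],[0.07,-0.3,0],[0.06,-0.31,0],[0.05,-0.31,0],[0.04,-0.32,0],[0.03,-0.32,0],[0.02,-0.32,0],[0.01,-0.32,0],[0,-0.32,0],[-0.01,-0.32,0],[-0.02,-0.32,0],[-0.02,-0.2,0],[0,0,0],[0,0,0]], twist=[[0,0,0],[0,0,0],[0,0,0],[0,0,0.008],[0,0,0.016],[0,0,0.016],[0,0,0.017],[0,0,0.016],[0,0,0.016],[0,0,0.017],[0,0,0.016],[0,0,0.016],[0,0,0.016],[0,0,0.016],[0,0,0.01],[0,0,0],[0,0,0]], jaw=[255,255,255,255,255,255,255,255,255,255,255,255,255,255,255,255,255])

```text
clock: 7.45
tcp_pos: [0.4551, 0.1398, 0.3796]
orientation: [3.131, -0.225, -0.003]
contact_force: [0.7, -1.0, -2.9]
grip_width: 0.0211
```

```bash
python3 - <<'E'
from h import *
st(); plan([(*cab(-.145),.363),(*cab(-.145),.363)],[YAW,YAW])
f=frame("side"); crop(f,"pics/s6.png",190,350,110,270,4)
f=frame("wrist"); cv2.imwrite("pics/w6.png",f["color"][:,:,::-1])
E
```

```text
t 7.45 s -0.1427 l 0.0162 | grip s -0.1429 l 0.0158 z 0.3796 up-edge 0.1522 yaw -8.23 tiltA -0.10 tiltN -0.15 Fs 0.82 Fl -0.95 Fz -2.95 w 0.0211
dp [[-0.016, 0.144, 0.139], [0.0, 0.0, 0.0]]
tw [[0.001, 0.001, -0.012], [0.0, 0.0, 0.0]]
```

View pics/s6.png

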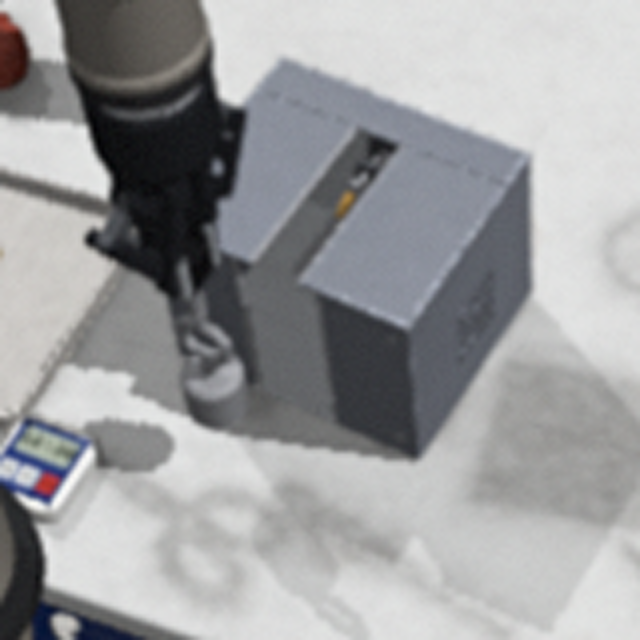

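View pics/w6.png

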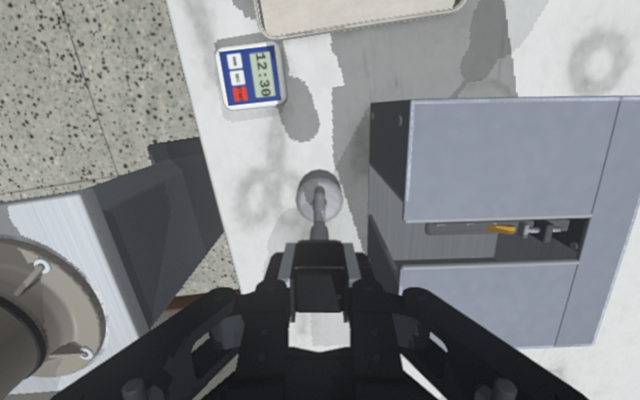

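>>> apply_moves(dp=[[0,0.1,0.1],[-0.01,0.045,0.04],[0,0,0],[0,0,0]], twist=[[0.001,0.001,-0.008],[0,0,-0.004],[0,0,0],[0,0,0]], jaw=[255,255,255,255])

```text
clock: 7.95
tcp_pos: [0.4516, 0.1175, 0.3631]
orientation: [3.135, -0.198, 0.001]
contact_force: [1.2, 0.4, -3.3]
grip_width: 0.0213
```

```bash
python3 - <<'E'
from h import *
st(); plan([(*cab(-.12),.363),(*cab(-.100),.363),(*cab(-.080),.363),(*cab(-.07),.363)],[YAW]*4)
f=frame("top"); crop(f,"pics/t7.png",215,315,125,245,5)
E
```

```text
t 7.95 s -0.1434 l -0.0063 | grip s -0.1433 l -0.0063 z 0.3631 up-edge 0.1357 yaw -7.24 tiltA 0.05 tiltN -0.03 Fs 1.14 Fl 0.54 Fz -3.29 w 0.0213
dp [[0.195, -0.045, 0.001], [0.166, 0.0, 0.0], [0.167, 0.0, 0.0], [0.083, 0.0, 0.0]]
tw [[0.0, 0.0, -0.004], [0.0, 0.0, 0.0], [0.0, 0.0, 0.0], [0.0, 0.0, 0.0]]
```

View pics/t7.png

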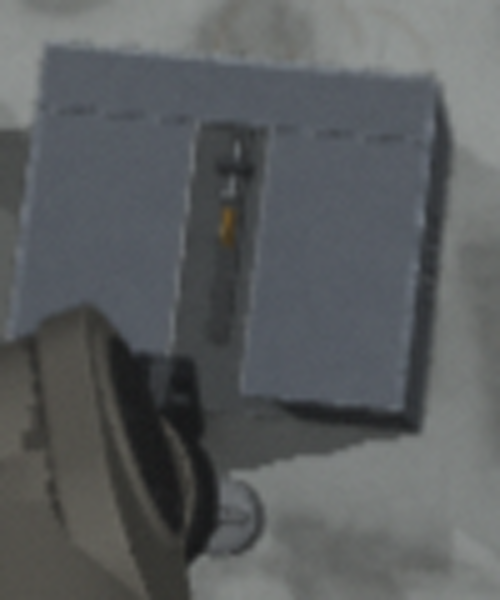

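>>> apply_moves(dp=[[0.1,-0.045,0],[0.1,0,0],[0.1,0,0],[0,0,0]], twist=[[0,0,-0.004],[0,0,0],[0,0,0],[0,0,0]], jaw=[255,255,255,255])

```text
clock: 8.4
tcp_pos: [0.4926, 0.1199, 0.3644]
orientation: [-3.135, 0.182, -0.007]
contact_force: [-0.2, -0.4, -3.0]
grip_width: 0.0216
```

```bash
python3 - <<'E'
from h import *
st(); plan([(*cab(-.100),.363),(*cab(-.080),.363),(*cab(-.07),.363)],[YAW]*4)
E
```

```text
t 8.40 s -0.1030 l 0.0009 | grip s -0.1024 l 0.0011 z 0.3644 up-edge 0.1370 yaw -6.64 tiltA 0.24 tiltN 0.07 Fs -0.13 Fl -0.45 Fz -3.02 w 0.0216
dp [[0.025, 0.016, 0.012], [0.167, 0.0, 0.0], [0.083, 0.0, 0.0]]
tw [[-0.001, -0.002, 0.001], [0.0, 0.0, 0.0], [0.0, 0.0, 0.0]]
```

>>> apply_moves(dp=[[0.1,0.016,0.01],[0.1,0,0],[0,0,0]], twist=[[-0.001,-0.002,0],[0,0,0],[0,0,0]], jaw=[255,255,255])

```text
clock: 8.7
tcp_pos: [0.5188, 0.1148, 0.3628]
orientation: [3.135, -0.182, -0.001]
contact_force: [0.7, 0.3, -3.4]
grip_width: 0.0211
```

```bash
python3 - <<'E'
from h import *
st(); plan([(*cab(-.065),.3625),(*cab(-.050),.3625),(*cab(-.040),.3625)],[YAW]*4)
f=frame("wrist"); cv2.imwrite("pics/w8.png",f["color"][:,:,::-1])
f=frame("side"); crop(f,"pics/s8.png",200,330,100,230,5)
E
```

```text
t 8.70 s -0.0764 l -0.0010 | grip s -0.0765 l -0.0012 z 0.3628 up-edge 0.1354 yaw -6.64 tiltA -0.03 tiltN -0.09 Fs 0.71 Fl 0.36 Fz -3.38 w 0.0211
dp [[0.095, 0.0, 0.003], [0.125, 0.0, 0.0], [0.083, 0.0, 0.0]]
tw [[0.001, 0.0, 0.001], [0.0, 0.0, 0.0], [0.0, 0.0, 0.0]]
```

View pics/w8.png

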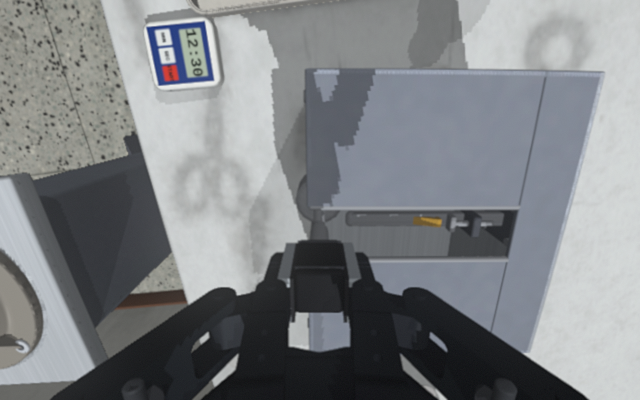

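View pics/s8.png

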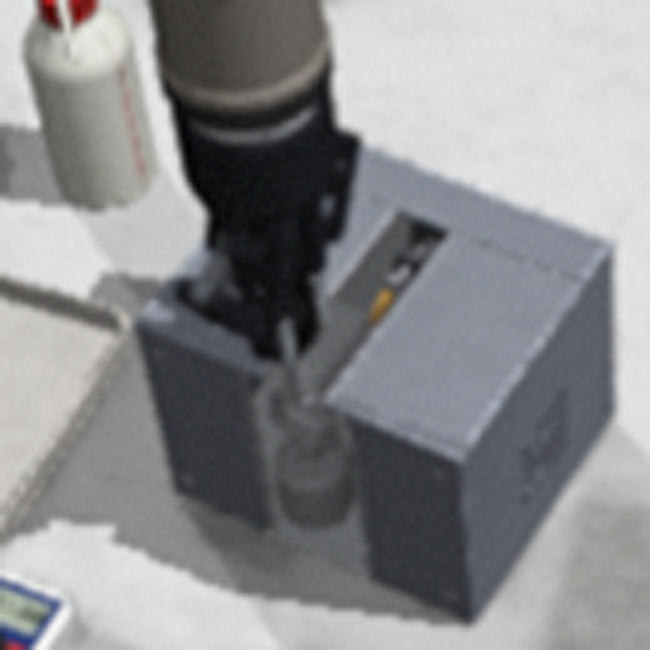

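>>> apply_moves(dp=[[0.08,0,0],[0.08,0,0],[0.08,0,0],[0,0,0]], twist=[[0,0,0],[0,0,0],[0,0,0],[0,0,0]], jaw=[255,255,255,255])

```text
clock: 9.2
tcp_pos: [0.5478, 0.1116, 0.3625]
orientation: [3.135, -0.18, -0.004]
contact_force: [-0.5, -0.2, -3.5]
grip_width: 0.0213
```

```bash
python3 - <<'E'
from h import *
st(); plan([(*cab(-.04),.3600)],[YAW]*4)
f=frame("wrist"); crop(f,"pics/w9.png",260,540,60,360,2)
E
```

```text
t 9.20 s -0.0473 l -0.0008 | grip s -0.0477 l -0.0010 z 0.3625 up-edge 0.1351 yaw -6.57 tiltA -0.16 tiltN -0.08 Fs -0.47 Fl -0.28 Fz -3.45 w 0.0213
dp [[0.061, 0.002, 0.021]]
tw [[0.001, 0.001, 0.002]]
```

View pics/w9.png

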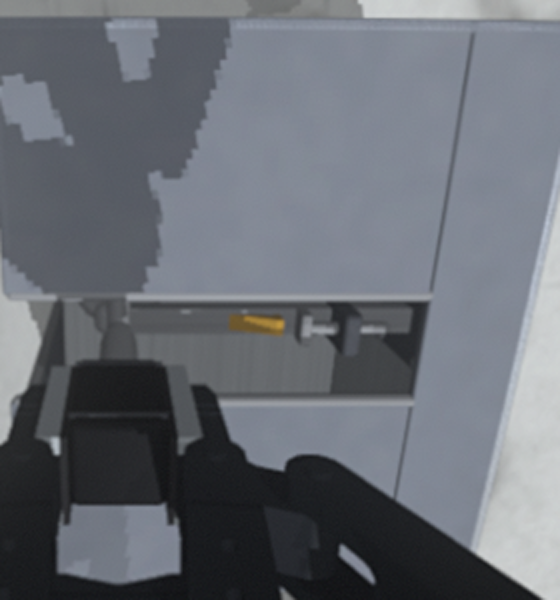

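>>> apply_moves(dp=[[0.06,0,0.01],[0,0,0.01],[0,0,0]], twist=[[0.001,0.001,0.002],[0,0,0],[0,0,0]], jaw=[255,255,255])

```text
clock: 9.55
tcp_pos: [0.5545, 0.1108, 0.3594]
orientation: [-3.135, 0.187, 0.004]
contact_force: [-0.0, -0.5, -3.4]
grip_width: 0.0214
```

```bash
python3 - <<'E'
from h import *
st()
E
```

```text
t 9.55 s -0.0405 l -0.0008 | grip s -0.0409 l -0.0007 z 0.3594 up-edge 0.1320 yaw -6.82 tiltA -0.15 tiltN 0.02 Fs 0.06 Fl -0.54 Fz -3.39 w 0.0214
```

No contact yet; lower in 1 mm steps.

>>> apply_moves(dp=[[0,0,0.01],[0,0,0]], twist=[[0,0.001,0],[0,0,0]], jaw=[255,255])

```text
clock: 9.75
tcp_pos: [0.5544, 0.1109, 0.3582]
orientation: [-3.135, 0.187, 0.0]
contact_force: [0.4, 0.5, -2.9]
grip_width: 0.0215
```

```bash
python3 - <<'E'
from h import *
st()
E
```

```text
t 9.75 s -0.0406 l -0.0007 | grip s -0.0406 l -0.0007 z 0.3582 up-edge 0.1308 yaw -6.81 tiltA -0.00 tiltN 0.03 Fs 0.38 Fl 0.55 Fz -2.91 w 0.0215
```

>>> apply_moves(dp=[[0,0,0.01],[0,0,0]], twist=[[0,0,0],[0,0,0]], jaw=[255,255])

```text
clock: 9.95
tcp_pos: [0.5544, 0.1108, 0.358]
orientation: [-3.135, 0.187, -0.001]
contact_force: [-0.4, -0.9, -0.4]
grip_width: 0.0214
```

```bash
python3 - <<'E'
from h import *
st()
E
```

```text
t 9.95 s -0.0406 l -0.0008 | grip s -0.0405 l -0.0006 z 0.3580 up-edge 0.1306 yaw -6.81 tiltA 0.02 tiltN 0.07 Fs -0.32 Fl -0.99 Fz -0.39 w 0.0214
```

>>> apply_moves(dp=[[0.06,0,0],[0.06,0,0],[0.06,0,0],[0,0,0]], twist=[[0,0,0],[0,0,0],[0,0,0],[0,0,0]], jaw=[255,255,255,255])

```text
clock: 10.35
tcp_pos: [0.5759, 0.1088, 0.358]
orientation: [-3.134, 0.185, 0.01]
contact_force: [0.6, 0.4, 0.9]
grip_width: 0.0216
```

```bash
python3 - <<'E'
from h import *
st()
E
```

```text
t 10.35 s -0.0190 l -0.0002 | grip s -0.0200 l -0.0000 z 0.3580 up-edge 0.1306 yaw -6.75 tiltA -0.36 tiltN 0.09 Fs 0.53 Fl 0.47 Fz 0.90 w 0.0216
```

>>> apply_moves(dp=[[0.03,-0.003,-0.004],[0.03,0,0],[0,0,0]], twist=[[0,0.003,0],[0,0,0],[0,0,0]], jaw=[255,255,255])

```text
clock: 10.65
tcp_pos: [0.5844, 0.1083, 0.3579]
orientation: [-3.135, 0.185, -0.001]
contact_force: [-2.6, 1.3, 1.8]
grip_width: 0.0214
```

```bash
python3 - <<'E'
from h import *
st()
E
```

```text
t 10.65 s -0.0105 l 0.0002 | grip s -0.0105 l 0.0004 z 0.3579 up-edge 0.1305 yaw -6.76 tiltA 0.02 tiltN 0.07 Fs -2.78 Fl 0.98 Fz 1.79 w 0.0214
```

>>> apply_moves(dp=[[0.02,0,-0.006],[0.02,0,0]], twist=[[0,0,0],[0,0,0]], jaw=[255,255])

```text
clock: 10.85
tcp_pos: [0.5894, 0.1076, 0.3582]
orientation: [-3.135, 0.185, -0.001]
contact_force: [-0.9, -0.1, -2.0]
grip_width: 0.0214
```

```bash
python3 - <<'E'
from h import *
st()
E
```

```text
t 10.85 s -0.0054 l 0.0001 | grip s -0.0053 l 0.0003 z 0.3582 up-edge 0.1308 yaw -6.75 tiltA 0.03 tiltN 0.05 Fs -0.87 Fl -0.19 Fz -2.04 w 0.0214
```

>>> apply_moves(dp=[[0.025,0,0],[0.025,0,0]], twist=[[0,0,0],[0,0,0]], jaw=[255,255])

```text
clock: 11.05
tcp_pos: [0.5951, 0.107, 0.358]
orientation: [-3.135, 0.185, 0.004]
contact_force: [-5.0, 0.7, 3.2]
grip_width: 0.0214
```

```bash
python3 - <<'E'
from h import *
st()
E
```

```text
t 11.05 s 0.0002 l 0.0003 | grip s -0.0002 l 0.0003 z 0.3580 up-edge 0.1306 yaw -6.74 tiltA -0.14 tiltN 0.04 Fs -5.09 Fl 0.14 Fz 3.23 w 0.0214
```

>>> apply_moves(dp=[[0.01,0,-0.008],[0.015,0,-0.002]], twist=[[0,0.001,0],[0,0,0]], jaw=[255,255])

```text
clock: 11.25
tcp_pos: [0.5985, 0.1066, 0.3589]
orientation: [-3.136, 0.184, -0.0]
contact_force: [-1.6, 0.8, -1.7]
grip_width: 0.0209
```

```bash
python3 - <<'E'
from h import *
st()
E
```

```text
t 11.25 s 0.0037 l 0.0003 | grip s 0.0037 l 0.0003 z 0.3589 up-edge 0.1315 yaw -6.73 tiltA 0.01 tiltN 0.02 Fs -1.65 Fl 0.60 Fz -1.71 w 0.0209
```

>>> apply_moves(dp=[[0.025,0,0],[0.025,0,0]], twist=[[0,0,0],[0,0,0]], jaw=[255,255])

```text
clock: 11.45
tcp_pos: [0.605, 0.1058, 0.3589]
orientation: [-3.136, 0.184, -0.002]
contact_force: [-1.4, 0.2, -2.5]
grip_width: 0.0212
```

```bash
python3 - <<'E'
from h import *
st()
E
```

```text
t 11.45 s 0.0103 l 0.0003 | grip s 0.0105 l 0.0003 z 0.3589 up-edge 0.1315 yaw -6.73 tiltA 0.07 tiltN 0.02 Fs -1.44 Fl 0.04 Fz -2.49 w 0.0212
```

>>> apply_moves(dp=[[0.02,0,0],[0.01,0,0]], twist=[[0,0,0],[0,0,0]], jaw=[255,255])

```text
clock: 11.65
tcp_pos: [0.6095, 0.1052, 0.3589]
orientation: [-3.136, 0.185, -0.004]
contact_force: [-1.5, -0.1, -2.0]
grip_width: 0.0215
```

```bash
python3 - <<'E'
from h import *
st()
f=frame("wrist"); crop(f,"pics/w10.png",260,460,110,260,4)
E
```

```text
t 11.65 s 0.0148 l 0.0002 | grip s 0.0152 l 0.0002 z 0.3589 up-edge 0.1315 yaw -6.75 tiltA 0.14 tiltN 0.02 Fs -1.45 Fl -0.25 Fz -1.99 w 0.0215
```

View pics/w10.png

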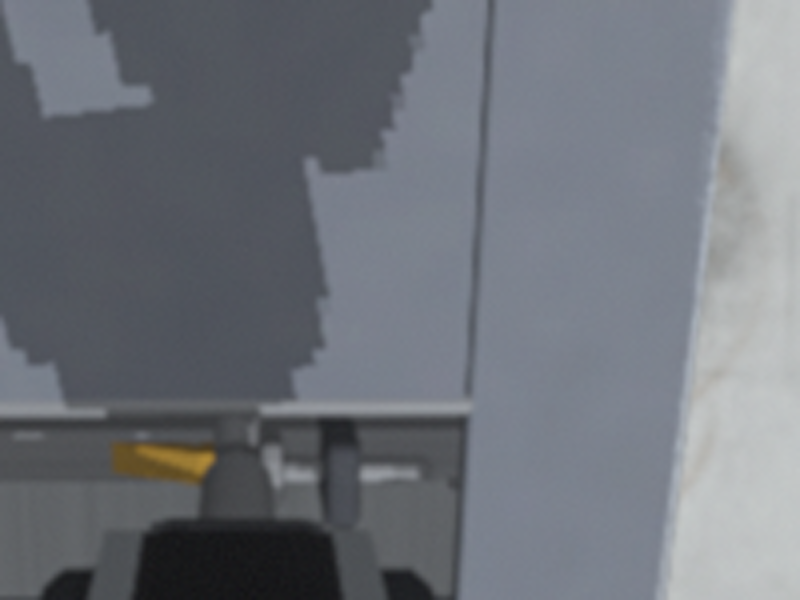

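>>> apply_moves(dp=[[0.012,0,0]], twist=[[0,0,0]], jaw=[255])

```text
clock: 11.8
tcp_pos: [0.6108, 0.1051, 0.3587]
orientation: [-3.136, 0.185, -0.002]
contact_force: [-2.7, -0.1, -1.9]
grip_width: 0.0216
```

```bash
python3 - <<'E'
from h import *
st()
f=frame("wrist"); crop(f,"pics/w11.png",280,380,190,240,8)
E
```

```text
t 11.80 s 0.0161 l 0.0002 | grip s 0.0163 l 0.0003 z 0.3587 up-edge 0.1313 yaw -6.74 tiltA 0.08 tiltN 0.01 Fs -2.69 Fl -0.44 Fz -1.90 w 0.0216
```

View pics/w11.png

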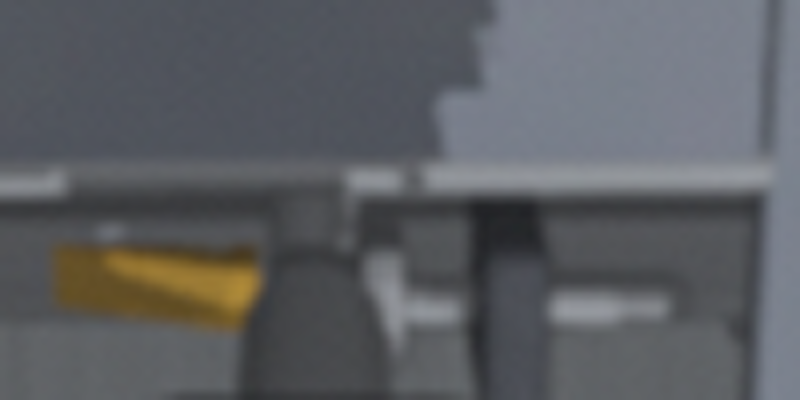

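>>> apply_moves(dp=[[0.012,0,0]], twist=[[0,0,0]], jaw=[255])

```text
clock: 11.95
tcp_pos: [0.6122, 0.105, 0.3586]
orientation: [-3.136, 0.185, -0.001]
contact_force: [-2.0, 1.7, -0.8]
grip_width: 0.0214
```

```bash
python3 - <<'E'
from h import *
st()
E
```

```text
t 11.95 s 0.0175 l 0.0003 | grip s 0.0175 l 0.0003 z 0.3586 up-edge 0.1312 yaw -6.74 tiltA 0.03 tiltN 0.01 Fs -2.20 Fl 1.46 Fz -0.76 w 0.0214
```

>>> apply_moves(dp=[[0.012,0,0]], twist=[[0,0,0]], jaw=[255])

```text
clock: 12.05
tcp_pos: [0.6132, 0.1049, 0.3585]
orientation: [-3.136, 0.184, 0.002]
contact_force: [-5.9, 1.0, 1.2]
grip_width: 0.0214
```

```bash
python3 - <<'E'
from h import *
st()
f=frame("wrist"); crop(f,"pics/w12.png",280,380,190,240,8)
E
```

```text
t 12.05 s 0.0184 l 0.0003 | grip s 0.0182 l 0.0003 z 0.3585 up-edge 0.1311 yaw -6.73 tiltA -0.09 tiltN 0.00 Fs -5.95 Fl 0.30 Fz 1.18 w 0.0214
```

View pics/w12.png

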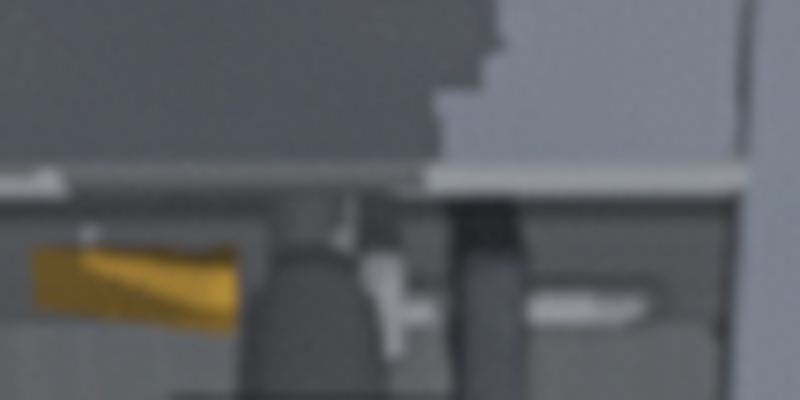

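>>> apply_moves(dp=[[-0.012,0,-0.002],[-0.012,0,0]], twist=[[0,0,0],[0,0,0]], jaw=[255,255])

```text
clock: 12.3
tcp_pos: [0.6102, 0.1053, 0.3585]
orientation: [3.136, -0.184, -0.003]
contact_force: [-0.4, 0.4, -2.1]
grip_width: 0.0213
```

```bash
python3 - <<'E'
from h import *
st()
E
```

```text
t 12.30 s 0.0155 l 0.0003 | grip s 0.0152 l 0.0003 z 0.3585 up-edge 0.1311 yaw -6.73 tiltA -0.11 tiltN -0.01 Fs -0.44 Fl 0.30 Fz -2.07 w 0.0213
```

Gently pull back 1 mm more as a catch test.

>>> apply_moves(dp=[[-0.01,0,0],[-0.008,0,0]], twist=[[0,0,0],[0,0,0]], jaw=[255,255])

```text
clock: 12.5
tcp_pos: [0.609, 0.1053, 0.3587]
orientation: [3.136, -0.185, 0.004]
contact_force: [2.2, 0.2, -6.1]
grip_width: 0.0215
```

```bash
python3 - <<'E'
from h import *
st()
f=frame("wrist"); crop(f,"pics/w13.png",280,380,190,240,8)
E
```

```text
t 12.50 s 0.0142 l 0.0002 | grip s 0.0146 l 0.0002 z 0.3587 up-edge 0.1313 yaw -6.74 tiltA 0.15 tiltN 0.01 Fs 2.14 Fl 0.41 Fz -6.07 w 0.0215
```

View pics/w13.png

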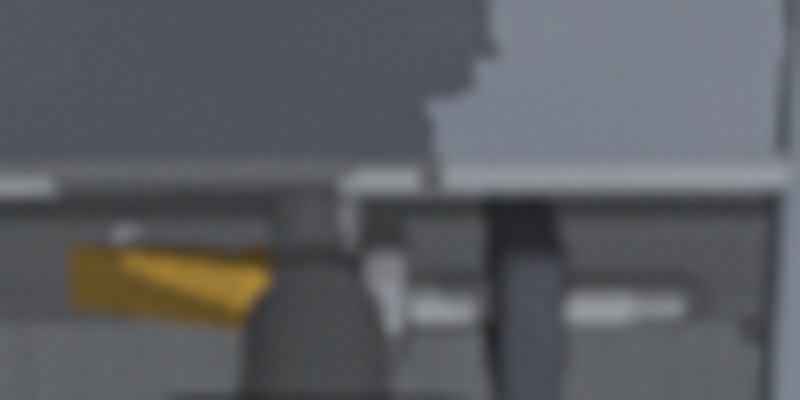

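>>> apply_moves(dp=[[0.01,0,0.005],[0,0,0.002]], twist=[[0,-0.001,0],[0,0,0]], jaw=[255,255])

```text
clock: 12.75
tcp_pos: [0.6101, 0.1052, 0.3582]
orientation: [-3.136, 0.185, 0.0]
contact_force: [-0.0, 0.1, -1.4]
grip_width: 0.0215
```

```bash
python3 - <<'E'
from h import *
st()
E
```

```text
t 12.75 s 0.0154 l 0.0002 | grip s 0.0154 l 0.0003 z 0.3582 up-edge 0.1308 yaw -6.74 tiltA -0.01 tiltN 0.01 Fs -0.05 Fl 0.08 Fz -1.41 w 0.0215
```

>>> apply_moves(dp=[[0,0,0.003],[0,0,0],[0,0,0],[0,0,0],[0,0,0]], twist=[[0,0,0],[0,0,0],[0,0,0],[0,0,0],[0,0,0]], jaw=[185,175,150,100,60], grip_force=20)

```text
clock: 13.25
tcp_pos: [0.6114, 0.105, 0.3598]
orientation: [-3.135, 0.185, -0.008]
contact_force: [0.2, 0.2, -0.0]
grip_width: 0.0631
```

```bash
python3 - <<'E'
from h import *
st()
f=frame("wrist"); crop(f,"pics/w14.png",220,420,130,340,3)
E
```

```text
t 13.25 s 0.0167 l 0.0002 | grip s 0.0175 l 0.0005 z 0.3598 up-edge 0.1324 yaw -6.76 tiltA 0.27 tiltN 0.10 Fs 0.15 Fl 0.24 Fz -0.00 w 0.0631
```

View pics/w14.png

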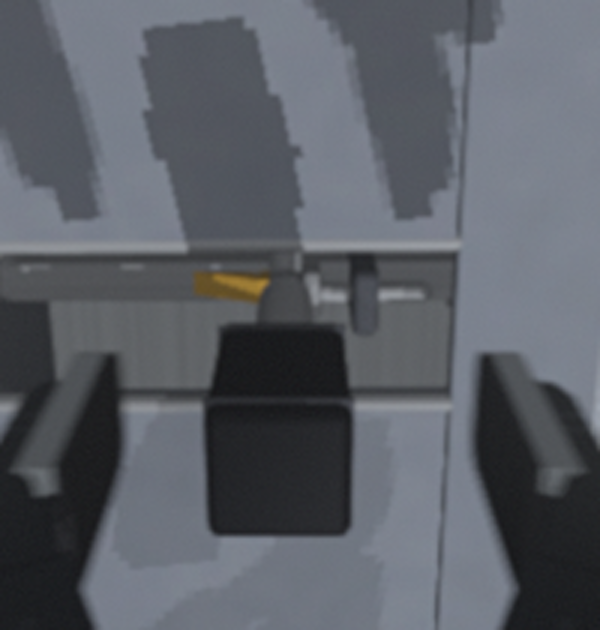

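Released, weight hangs with the keeper up in front of it. Retract straight up, then away.

>>> apply_moves(dp=[[0,0,-0.1],[0,0,-0.2],[0,0,-0.2],[0,0,-0.2],[0,0.2,-0.1],[0,0.3,0],[0,0.3,0],[0,0.3,0],[0,0.3,0],[0,0,0],[0,0,0],[0,0,0]], twist=[[0,-0.002,0],[0,0,0],[0,0,0],[0,0,0],[0,0,0],[0,0,0],[0,0,0],[0,0,0],[0,0,0],[0,0,0],[0,0,0],[0,0,0]], jaw=[30,0,0,0,0,0,0,0,0,0,0,0])

```text
clock: 14.5
tcp_pos: [0.5912, -0.0673, 0.4704]
orientation: [-3.132, 0.181, -0.013]
contact_force: [0.6, 0.5, -0.8]
grip_width: 0.0857
```

```bash
python3 - <<'E'
from h import *
np.set_printoptions(precision=4,suppress=True)
st()
f=frame("wrist"); cv2.imwrite("pics/w15.png",f["color"][:,:,::-1])
P,uv=pts(f)
m=(P[:,2]>.205)&(P[:,2]<.225)&(abs(P[:,0]-.61)<.04)&(abs(P[:,1]-.105)<.04)
print(m.sum(),np.median(P[m],0) if m.any() else None, cv2.minAreaRect(P[m][:,:2].astype(np.float32)) if m.any() else None)
f=frame("side"); cv2.imwrite("pics/s15.png",f["color"][:,:,::-1]); crop(f,"pics/s15c.png",215,335,105,225,5)
f=frame("top"); cv2.imwrite("pics/t15.png",f["color"][:,:,::-1]);
E
```

```text
t 14.50 s 0.0171 l -0.1733 | grip s 0.0183 l -0.1725 z 0.4704 up-edge 0.2430 yaw -6.63 tiltA 0.47 tiltN 0.26 Fs 0.52 Fl 0.57 Fz -0.76 w 0.0857
0 None None
```

View pics/w15.png

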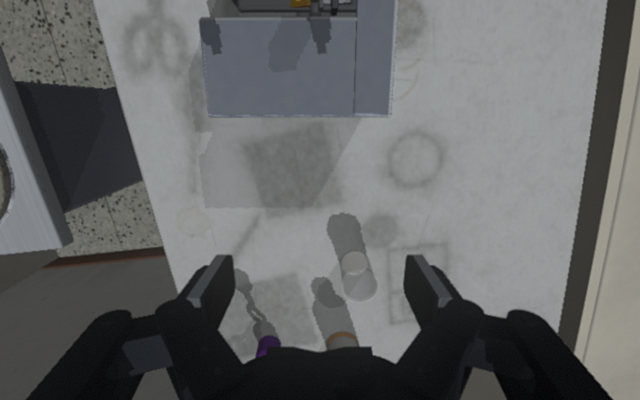

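View pics/s15c.png

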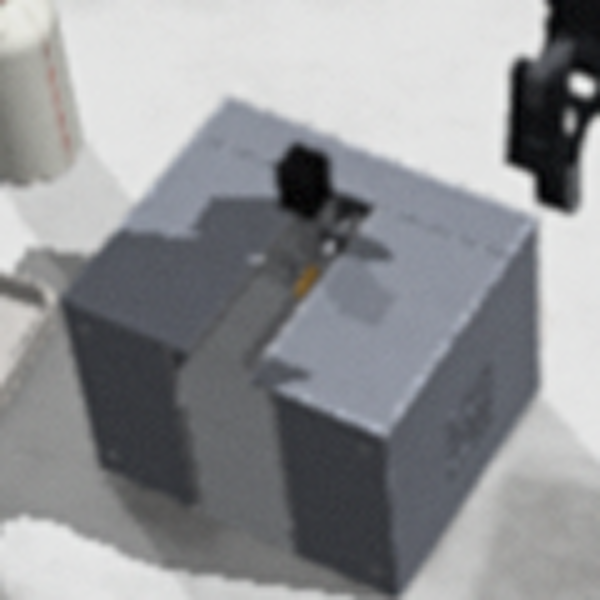

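View pics/t15.png

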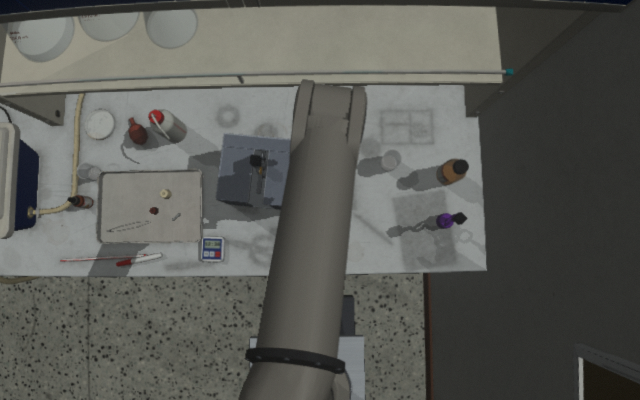

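```bash
cat > g.py <<'E'
from h import *
np.set_printoptions(precision=4,suppress=True)
for n in("top","side"):
    f=frame(n); P,uv=pts(f)
    m=(P[:,2]>.175)&(P[:,2]<.225)&(abs((P[:,:2]-C)@A-.015)<.04)&(abs((P[:,:2]-C)@N)<.04)
    Q=P[m]; 
    if len(Q): print(n,r.get_obs()["clock"],len(Q),"s,l",(np.median(Q[:,:2],0)-C)@A,(np.median(Q[:,:2],0)-C)@N,"z",Q[:,2].min(),Q[:,2].max()); T=Q[Q[:,2]>Q[:,2].max()-.006]; print(cv2.minAreaRect(T[:,:2].astype(np.float32)),(T[:,:2].mean(0)-C)@A,(T[:,:2].mean(0)-C)@N)
    if n=="side": crop(f,"pics/gs%d.png"%(100*r.get_obs()["clock"]),235,305,120,190,8)
    else: crop(f,"pics/gt%d.png"%(100*r.get_obs()["clock"]),215,305,125,215,6)
E
python3 g.py; ls pics/g*
```

```text
top 14.7 125 s,l 0.012895043564396762 -0.0007771754732599493 z 0.18391884763773514 0.22045165606307837
((0.608579695224762, 0.10561871528625488), (0.02129795402288437, 0.019769014790654182), 89.20310974121094) 0.014248529021792801 0.0009251572740110497
side 14.75 146 s,l 0.007506520738973438 -0.00562551719088691 z 0.175306427349182 0.22237917137116048
((0.608626663684845, 0.10322318226099014), (0.022180726751685143, 0.021441707387566566), 2.6886472702026367) 0.012535177058084088 -0.0011833910539055198
pics/gs1475.png
pics/gt1470.png
```

>>> apply_moves(dp=[[0,0.1,0],[0,0.1,0],[0,0,0],[0,0,0],[0,0,0]], twist=[[0,0,0],[0,0,0],[0,0,0],[0,0,0],[0,0,0]], jaw=[0,0,0,0,0])

```text
clock: 15.25
tcp_pos: [0.5885, -0.0917, 0.469]
orientation: [-3.133, 0.177, -0.01]
contact_force: [1.1, 1.0, -0.2]
grip_width: 0.0851
```

```bash
python3 g.py; ls pics/g*
```

```text
top 15.3 125 s,l 0.01271407239920729 -0.0009517913629156228 z 0.18499911912650058 0.21970353492480532
((0.6090063452720642, 0.10603761672973633), (0.021656004711985588, 0.020946944132447243), 83.0308609008789) 0.01481705606246602 0.00047225058819692873
side 15.35 146 s,l 0.00782424852531261 -0.004863632498854626 z 0.17528395178163714 0.22248287378012965
((0.6058717370033264, 0.10289235413074493), (0.023564457893371582, 0.022445589303970337), 82.80172729492188) 0.011764105882895151 -0.00192978796137967
pics/gs1475.png
pics/gs1535.png
pics/gt1470.png
pics/gt1530.png
```

View pics/gs1535.png

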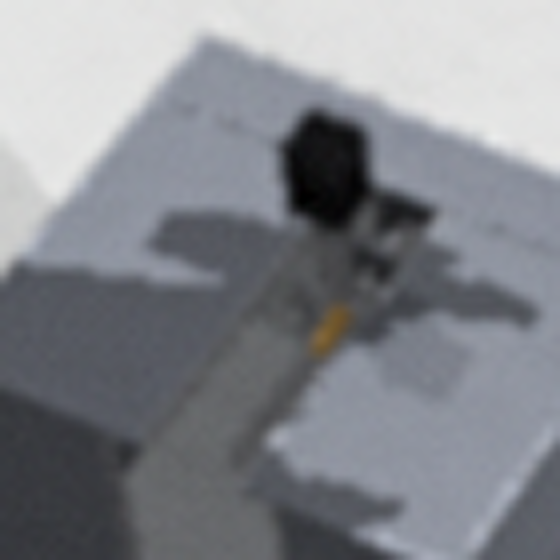

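View pics/gt1530.png

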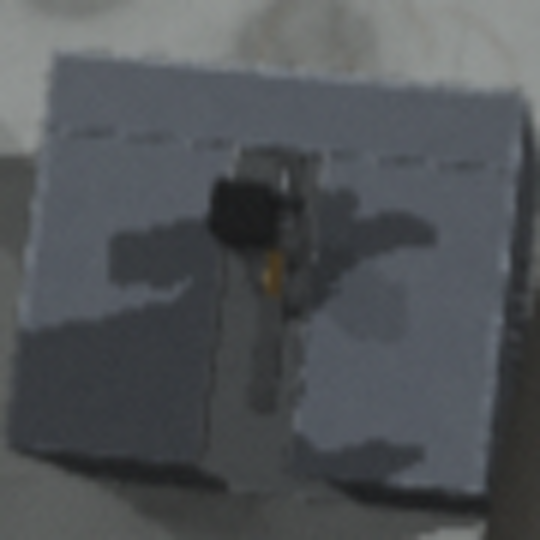

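>>> apply_moves(dp=[[0,-0.3,0],[0,-0.3,0],[0,0,0],[0,0,0],[0,0,0]], twist=[[0,0,0],[0,0,0],[0,0,0],[0,0,0],[0,0,0]], jaw=[0,0,0,0,0])

```text
clock: 15.85
tcp_pos: [0.597, -0.0174, 0.4694]
orientation: [-3.133, 0.176, -0.011]
contact_force: [0.7, -0.5, 0.2]
grip_width: 0.0852
```

```bash
python3 - <<'E'
from h import *
f=frame("wrist"); crop(f,"pics/w16.png",220,400,0,130,4)
np.set_printoptions(precision=4,suppress=True)
hsv=cv2.cvtColor(f["color"],cv2.COLOR_RGB2HSV)
m=(hsv[...,0]>10)&(hsv[...,0]<28)&(hsv[...,1]>120); m[130:]=0
P,uv=pts(f,m); i=np.argsort(uv[:,0])
for k in np.unique(uv[:,0]): q=uv[:,0]==k; print(k,(P[q][:,:2].mean(0)-C)@A,P[q][:,2].mean())
E
```

```text
293 -0.007420909353568829 0.13134338303473603
294 -0.00641575442533297 0.13197344322666454
295 -0.0055040826831284605 0.13131085937635323
296 -0.004521312901919984 0.13165999429023467
297 -0.0034421163541898565 0.13347406283985905
298 -0.0025441156749238737 0.13262393355537405
299 -0.001535964441545219 0.13349448494746832
300 -0.0005884089918028555 0.1334044248724488
301 0.0003597274321429749 0.13377395851587864
302 0.0013703406540160278 0.13497377930377835
303 0.002279424464143844 0.1340547104258933
304 0.003292532340600934 0.13551743887112777
305 0.004229590533985947 0.13522534556574395
306 0.005196195926651155 0.13572463299870285
307 0.006086971288418687 0.13394353738931264
308 0.007151425381121707 0.13781220483660428
309 0.008089769865268884 0.1377050654636498
310 0.009004433761942135 0.1365159572177964
```

View pics/w16.png

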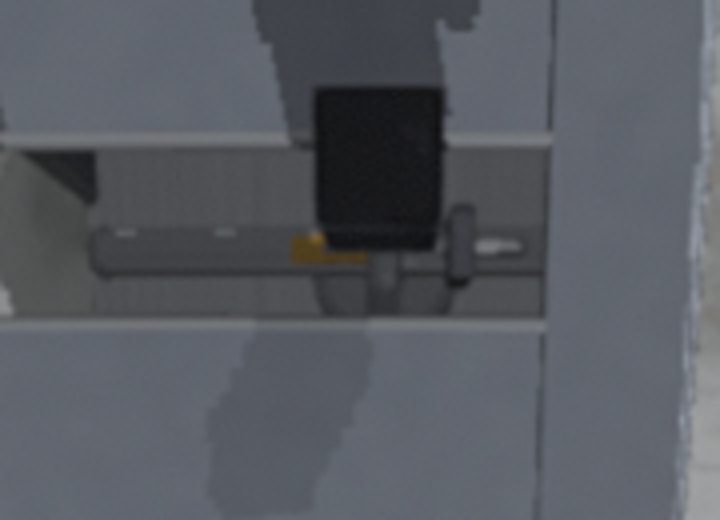

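The keeper is up: its ramp rises from 0.131 to about 0.137 m, right in front of the eye bar. The weight hangs upright and still, so I'm handing in.

```bash
python3 -c "
from bench import r
print(r.hand_in(), r.get_obs()['clock'])"
```

```text
the job is handed in; nothing more can be done
the job is handed in; nothing more can be done
```

The check weight is hanging on the hook inside the cabinet with the keeper up in front of its eye, and the job is handed in. I took it by the square grip, carried it upright through the doorway with the stem in the roof slot, and felt for the prong with about 3 N. I then slid the eye over the keeper against the spring stop until it was firm, let go and backed away. The clock read about 15.9 s.

**Last checks:**
- **Keeper:** a gentle pull back before release met resistance (+2 N). Afterwards the wrist camera's depth reading showed the keeper's ramp rising from 0.131 to about 0.137 m, so it is fully up.
- **Weight:** two looks 0.6 s apart showed it upright, straight in the slot and still.
- **Bystanders:** the last top view was a by-eye check. It showed the beaker, the bottle, the timer and the purple look-alike in their places.

**What was less exact:**
- **Push force:** the highest readings were about 6 N, one along the hook at the stop and one vertical on the prong and keeper. Readings carry roughly ±1 N of noise, and I only saw the value at the end of each move.
- **Cabinet contact:** I saw no contact force against the cabinet itself.
- **Grip position:** the side camera's depth placed the grip 2–7 mm off the top view's value. I relied on the wrist and top views.

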